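Close the fossil carrying case

TASK

Close the wooden fossil case: swing its yellow turn catch aside to clear the opening, hook the lid's brass tongue under the blue lip and, with the tongue held under the lip, tilt the lid down gently (do not drop it) until it lies flat and fully home on the ledge, then swing the catch back square across the lid. Do not press on the fossil, and leave the bottle, the plaster jacket and the brush where they stand.

Things in the scene. Friction and masses are not known exactly. Their poses are not given: they have to be found in the camera images.
- case: Open plywood case, fixed. Origin: on the bench under the cavity's middle; x points from the blue lip (always on the robot's side) to the rim with the catch, z up. Cavity 186 mm along x (-93 to +93) by 126 mm along y (-63 to +63). Side walls (12 mm thick) and far wall (20 mm thick) are 70 mm high. The lid's underside rests on an inner ledge 60 mm above the bench.
- case_ledge (a point): Middle of the ledge's upper face at the far end, case x = +88, y = 0, z = 60 mm. The ledge runs round all four sides, 20 mm wide at the lip end, 10 mm at the far end, 6 mm at the sides.
- case_lip (a point): Middle of the lower front edge of the blue lip, case x = -79, y = 0, z = 74 mm. The lip is a plate 5 mm thick and 150 mm wide that overhangs the ledge from x = -93 to -79, leaving a slot 14 mm high. The lid is longer than the opening from lip to far wall, so it goes in only tilted, tongue first; a tilt of about 0.35 rad fits the slot.
- fossil: Fragile fossil on its bed inside the case, fixed; highest point about 45 mm above the bench, 15 mm below the ledge. Origin: middle of the cavity's floor, 8 mm above the bench.
- catch (a joint): Turn catch on the far rim: yellow bar 14 mm wide, 6 mm thick, on an upright pin at case x = +103, y = 0 mm, underside 73 mm up, 3 mm over a seated lid. 0 = square across the opening, free end towards the lip; positive swings it to case +y, negative to -y. Starts within +-1.2 rad, in the lid's way; clear beyond +-1.5; stops at +-1.8. Stays where left (friction 0.06 Nm).
- catch_post (a point): Black upright round post on the catch bar, 14 mm diameter, 28 mm tall (79 to 107 mm above the bench), 45 mm from the pin, at case x = 103 - 45 cos(q), y = 45 sin(q) mm for catch value q. The point is 14 mm below the post's top. The post can be pinched from above and led round; it turns between the fingers.
- lid: White lid, loose, about 0.3 kg, 180 mm along its x by 118 mm along its y. Origin: centre of its underside; x points from the tongue to the plain edge, z up (handle side). The panel, 10 mm thick, spans x = -66 to +90 mm; a brass tongue 5 mm thick, 110 mm wide, level with its underside, spans x = -90 to -66. It lies flat on the bench at the start.
- lid_handle (a point): Centre of the lid's red bar handle, 14 mm thick along the lid's x, 64 mm long along its y, 36 mm tall (10 to 46 mm above the underside); the point is 28 mm above the underside, x = 0, y = 0 of the lid. Axes as the lid's.
- lid_tongue (a point): Middle of the lower edge of the tongue's tip, lid x = -90 mm, on the underside.
- lid_edge (a point): Middle of the lower edge of the lid's plain end, lid x = +90 mm, on the underside.
- bottle_mid (a point): Amber glass bottle, 60 mm diameter, 190 mm tall, standing between case and lid; point half-way up. Bystander.
- jacket_mid (a point): Small round plaster jacket with a bone in it, 112 mm across, 64 mm tall; point 26 mm above the bench. Bystander.
- brush: Brush with a yellow handle, 150 mm long, lying on the bench nearest the robot; it lies along its x axis. Bystander.

How it is judged:
By the outcome, as a careful person would: the job done as asked, in the order asked, and still so for the second after the job is handed in, with the robot touching nothing.
It also fails if it takes over 72 s, if anything falls off the work surface, if the arm or the gripper's body presses on something with over 40 N, if the wrist force passes 120 N, or if a joint passes its speed limit or range.

ROBOT

A 6-joint arm with a two-finger parallel gripper is mounted at the origin on the work surface. World frame = base frame: x ahead of the robot, y to its left, z up, the work surface at z = 0. Lengths are in m, angles in rad, forces in N, time in s.
With the tool pointing down it reaches from about 0.35 to 0.975 m from the base axis. Payload 7.1 kg.
Tool frame: the origin (TCP) lies midway between the tips of the shut fingers; the grasp point (between the pads) lies 19 mm behind it; x points along the fingers, y is the direction in which the jaws open and shut, and the axes are right-handed (so a half turn about x gives the same grasp; the last joint's range is limited). The gripper opens to 88 mm and grips with 3 to 60 N. Pads are 20 mm wide; open, the fingers measure 115 mm over their backs; the gripper's body (75 mm by 178 mm) begins 61 mm behind the grasp point.
Start: joints at [-1.229, 0.423, 1.63, -0, 1.089, -0.019], TCP at [0.221, -0.585, 0.223] pointing down, gripper open.
Joint ranges: [-3, 3], [-0.9, 2.11], [0.09, 2.58], [-1.31, 4.45], [0.11, 2.69], [-2.54, 2.54]. Speed limits (rad/s): [2.39, 2.39, 3.01, 3.14, 3.14, 3.14].

INTERFACE

Orientations are given as a unit quaternion [w, x, y, z].
In Python, from workcell import env gives the robot as it stands. Calls block until the motion is done:
- env.move_to(position, orientation): joint-space move of the TCP to a pose.
- env.servo_line(position, frame=None, v=0.15): straight line of the TCP; frame=None keeps the orientation; v is the mean speed in m/s.
- env.move_j(angles): joint-space move.
- env.gripper_to(opening, squeeze=None): finger opening in m; squeeze is the grip in N (None keeps the last); returns when the fingers have stopped.
- env.sleep(seconds).
- env.ik(position, orientation): joint angles nearest the present ones, or None.
- env.grab_frame(name): name is "scene" or "top"; returns a dict with "color" (420x560x3 uint8, red, green, blue), "intrinsics" (3x3 intrinsics, pixels), "pose" (4x4, takes a point from camera to world coordinates). Camera axes: x right, y down, z forward; pixel columns grow to the right and rows downward; lengths in m; the calibration is good to about 2 mm. A picture is of the moment at which its call begins. There is no depth.
A pose or a line that the arm cannot do raises env.IKError and nothing moves.
- env.sign_off(): hands the job in, once; it reports no verdict.
Trained networks look in a picture, given as the dict that the camera call returned (one of the last four; its "shot" number tells which), for a name from the list of things; names that differ only in an ending like _2 or _b are one class to them, and where a whole thing is asked for, a point or a joint stands for the part that bears it (a point fixed in the world has none). Each returns a list of dicts, best first, with "score" (0 to 1); they miss things now and then, are a little off and sometimes report something else, mostly with a low value. They report only what shows in the picture. A call takes as long as a camera call.
- env.recognise(label, picture): "location" ([x, y, z] in m, in world coordinates, good to about 4 mm: the middle of the surface that is visible of it).
- env.cut_out(label, picture): "region" (420x560 bool, what is visible of it).
Readings, each from a call of its own:
- env.current_time(): time.
- env.current_joint_pos(): joint angles.
- env.current_qd(): joint speeds.
- env.current_joint_efforts(): joint torques, N m.
- env.current_tcp_pos(): TCP position.
- env.current_eef_rot(): TCP orientation.
- env.current_wrist_force(): force on the tool from outside, world axes, zero at the start.
- env.current_torque(): the same for the moment, N m.
- env.current_width(): finger opening in m.
Only numpy, scipy, OpenCV 4.12 (cv2) and the standard library are available. Lean on these libraries where they do the work, as an engineer would, in place of code of your own. Each camera call takes 0.05 s, during which the arm holds its last target. There are 200 camera calls.

## Working session

There is one attempt and no reset: what is moved stays moved. The work goes in short steps, each a Python script; the robot and the scene stay as the last script left them, time stands still between calls to the robot, and variables do not carry over. Pictures are saved under pics/ and viewed, about 8 in all and at most 12, crops included, and the job is handed in when it is done.

```bash
mkdir -p pics; ls; cat > a.py <<'E'
from workcell import env
import cv2, numpy as np
ims=[]
for n in ("scene","top"):
    p=env.grab_frame(n); cv2.imwrite(f"pics/{n}0.png",cv2.resize(p["color"][:,:,::-1],None,fx=1.42,fy=1.42,interpolation=cv2.INTER_CUBIC))
    np.savez(f"pics/{n}0.npz",**{k:p[k] for k in("color","intrinsics","pose")})
    print(n,p["intrinsics"].round(1).tolist(),p["pose"].round(3).tolist())
    for l in ("case","case_ledge","case_lip","fossil","catch","catch_post","lid","lid_handle","lid_tongue","lid_edge","bottle_mid","jacket_mid","brush"):
        try:
            r=env.recognise(l,p); print(l,[(d["location"].round(3).tolist() if hasattr(d["location"],"round") else d["location"],round(d["score"],2)) for d in r[:2]])
        except Exception as e: print(l,repr(e))
print(env.current_time(),env.current_eef_rot(),env.current_wrist_force())
E
python3 a.py
```

```text
pics
scene [[416.1, 0.0, 284.0], [0.0, 416.1, 217.4], [0.0, 0.0, 1.0]] [[-0.799, 0.328, -0.504, 0.981], [0.601, 0.413, -0.684, 0.539], [-0.016, -0.85, -0.527, 0.49], [0.0, 0.0, 0.0, 1.0]]
case [([0.5556, -0.21, 0.0488], 0.92)]
case_ledge [([0.5606, -0.2079, 0.0465], 0.71)]
case_lip [([0.554, -0.2072, 0.0491], 0.74)]
fossil [([0.5297, -0.2529, 0.0435], 0.55)]
catch []
catch_post [([0.5546, -0.2106, 0.0518], 0.71), ([0.6004, -0.2401, 0.082], 0.45)]
lid [([0.5295, 0.2138, 0.0121], 0.81)]
lid_handle [([0.5291, 0.2143, 0.011], 0.79)]
lid_tongue [([0.53, 0.2121, 0.0081], 0.9)]
lid_edge [([0.5333, 0.2128, 0.0106], 0.78)]
bottle_mid [([0.5727, 0.0089, 0.0926], 0.72)]
jacket_mid [([0.8042, 0.0694, 0.0437], 0.69)]
brush [([0.4351, -0.0034, 0.0181], 0.58), ([0.8044, 0.0685, 0.0439], 0.29)]
top [[411.9, 0.0, 277.2], [0.0, 411.9, 211.2], [0.0, 0.0, 1.0]] [[-0.022, -0.992, 0.128, 0.49], [-1.0, 0.024, 0.017, 0.003], [-0.02, -0.128, -0.992, 0.993], [0.0, 0.0, 0.0, 1.0]]
case [([0.5331, -0.2357, 0.0453], 0.61)]
case_ledge [([0.5311, -0.2323, 0.0437], 0.77)]
case_lip [([0.5312, -0.2354, 0.044], 0.88)]
fossil []
catch [([0.5089, 0.1972, 0.0119], 0.37)]
catch_post []
lid [([0.5078, 0.1935, 0.0067], 0.69)]
lid_handle [([0.5077, 0.1982, 0.0108], 0.97)]
lid_tongue [([0.5085, 0.1975, 0.0095], 0.62)]
lid_edge [([0.5086, 0.1944, 0.0109], 0.7)]
bottle_mid [([0.5501, -0.0129, 0.1325], 0.89)]
jacket_mid [([0.7834, 0.0428, 0.0479], 0.71)]
brush [([0.4203, -0.0082, 0.0204], 0.71)]
1.4 [-0.12685378 -0.69562644 -0.126877    0.69563942] [-0.26544628 -0.14212712 -0.18675049]
```

View pics/scene0.png

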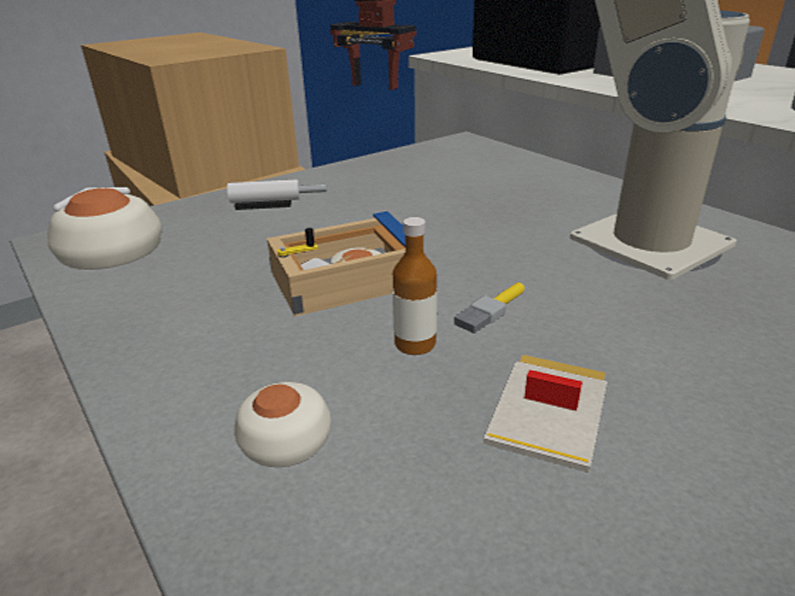

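View pics/top0.png

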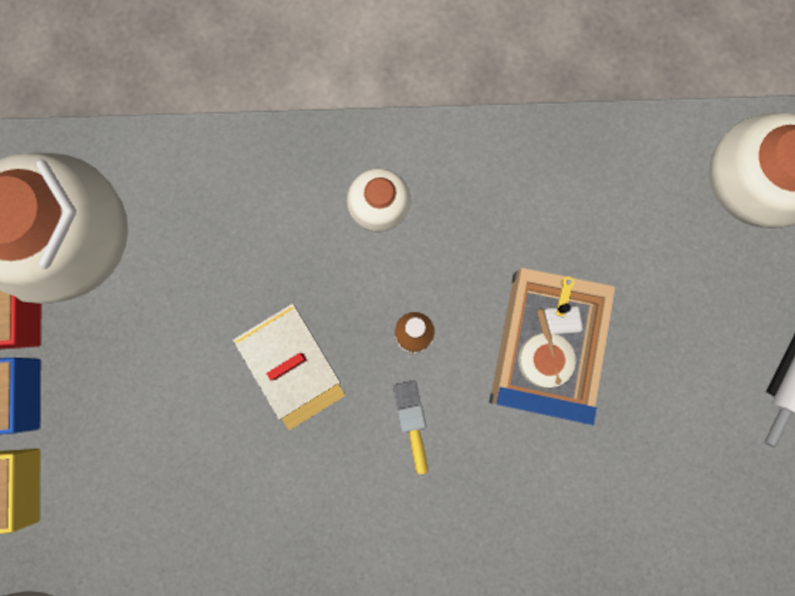

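```bash
cat > b.py <<'E'
import cv2, numpy as np
T=np.load("pics/top0.npz")["color"][:,:,::-1];S=np.load("pics/scene0.npz")["color"][:,:,::-1]
def c(I,u,v,w,h): return cv2.resize(I[v:v+h,u:u+w],(400,300),interpolation=cv2.INTER_CUBIC)
m=np.vstack([np.hstack([c(T,335,180,160,120),c(T,140,205,132,99)]),np.hstack([c(S,180,140,120,90),c(S,330,240,120,90)])])
cv2.imwrite("pics/m0.png",m)
E
python3 b.py
```

```text
(no output)
```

View pics/m0.png

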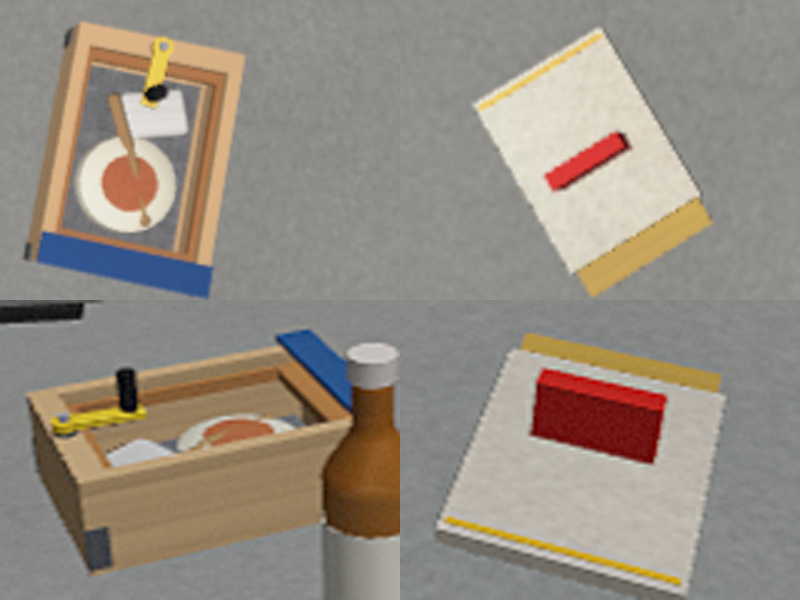

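```bash
cat > c.py <<'E'
import numpy as np
from scipy.optimize import least_squares
C={}
for n in("top","scene"):
    d=np.load(f"pics/{n}0.npz");C[n]=(d["intrinsics"],d["pose"])
def proj(n,P,dxy=(0,0)):
    K,M=C[n];q=(np.asarray(P)-M[:3,3])@M[:3,:3];q=q@K.T;return q[:,:2]/q[:,2:]
def W(p,L):
    L=np.array(L)/1000.;c,s=np.cos(p[2]),np.sin(p[2]);return np.c_[p[0]+c*L[:,0]-s*L[:,1],p[1]+s*L[:,0]+c*L[:,1],L[:,2]]
def tile(P,o,s,uv): return (np.array(P,float)-o)/s+uv-0.5+0.5/s
caseT=([(113,75,70),(113,-75,70),(-79,75,79),(-79,-75,79),(103,0,79)],tile([(79,23),(245,54),(44,234),(213,268),(162,47)],(0,0),2.5,(335,180)))
caseS=([(113,75,70),(113,-75,70),(-79,-75,79),(103,0,79)],tile([(83,484),(27,398),(277,338),(63,418)],(0,300),10/3,(180,140)))
lidT=([(90,59,10),(90,-59,10),(-66,59,10),(-66,-59,10),(-90,55,5),(-90,-55,5)],tile([(475,105),(600,29),(571,273),(697,197),(591,297),(711,222)],(400,0),400/132,(140,205)))
lidS=([(90,59,10),(90,-59,10),(-66,59,10),(-66,-59,10),(-90,55,5),(-90,-55,5)],tile([(690,582),(438,528),(724,394),(512,350),(721,376),(526,334)],(400,300),10/3,(330,240)))
for nm,obs,x0 in(("case",[("top",caseT),("scene",caseS)],(.54,-.22,0)),("lid",[("top",lidT),("scene",lidS)],(.51,.2,.5))):
    for k in([0],[1],[0,1]):
        f=lambda p:np.concatenate([(proj(obs[i][0],W(p,obs[i][1][0]))-obs[i][1][1]).ravel() for i in k])
        r=least_squares(f,x0);print(nm,[obs[i][0] for i in k],r.x.round(4),"rms",np.sqrt(np.mean(r.fun**2)).round(2));
        if len(k)==1: print(r.fun.reshape(-1,2).round(1).tolist())
print("base",proj("scene",[[0,0,0]])*1.42)
E
python3 c.py
```

```text
case ['top'] [ 0.5292 -0.233  -0.2204] rms 0.29
[[0.0, -0.0], [-0.4, 0.3], [-0.2, -0.4], [0.5, -0.2], [0.1, 0.4]]
case ['scene'] [ 0.5314 -0.2301 -0.2243] rms 0.71
[[-0.5, 0.3], [0.1, -1.1], [-0.3, -0.6], [0.8, 1.2]]
case ['top', 'scene'] [ 0.5297 -0.2328 -0.2207] rms 0.6
lid ['top'] [0.5091 0.1981 0.5259] rms 0.64
[[-1.0, -0.4], [0.1, -0.9], [-0.4, 0.6], [1.0, -0.6], [-0.0, 0.5], [0.3, 0.7]]
lid ['scene'] [0.5085 0.1986 0.5434] rms 1.09
[[-0.1, 3.1], [0.2, -0.4], [0.3, -0.7], [-0.3, -1.3], [-0.2, -1.2], [0.0, -0.9]]
lid ['top', 'scene'] [0.5087 0.1985 0.5369] rms 0.94
base [[649.85879516 241.18189078]]
```

```bash
cat > h.py <<'E'
from workcell import env
import numpy as np, cv2
from scipy.spatial.transform import Rotation as R
CASE=np.array([.5296,-.2328,-.2205]); LID=np.array([.5089,.1984,.532])
def T(p,z=0):
    M=np.eye(4);M[:3,:3]=R.from_euler('z',p[2]).as_matrix();M[:3,3]=[p[0],p[1],z];return M
def pt(M,p): return M[:3,:3]@np.asarray(p,float)+M[:3,3]
def quat(M): return R.from_matrix(M).as_quat()[[3,0,1,2]]
def down(jaw,sgn=1):   # tool x = -z of frame 'jaw'(3x3), tool y = sgn * frame x
    x=-jaw[:,2];y=sgn*jaw[:,0];return np.c_[x,y,np.cross(x,y)]
def yawdown(a,sgn=1): return quat(down(R.from_euler('z',a).as_matrix(),sgn))
def line(p,q=None,v=.15): env.servo_line(list(map(float,p)),None if q is None else list(map(float,q)),v=v)
def st(s=""): print(s,"t",round(env.current_time(),2),"tcp",np.round(env.current_tcp_pos(),4),"F",np.round(env.current_wrist_force(),1),"w",round(env.current_width(),4))
def post(q): return pt(T(CASE),[.103-.045*np.cos(q),.045*np.sin(q),0])
E
cat > d.py <<'E'
from c import *; from h import *
oT=tile([(154,92)],(0,0),2.5,(335,180));oS=tile([(126,371)],(0,300),10/3,(180,140))
f=lambda q:np.concatenate([(proj(n,[post(q[0])+[0,0,.107]])-o).ravel() for n,o in(("top",oT),("scene",oS))])
for n,o in(("top",oT),("scene",oS)):
    r=least_squares(lambda q:(proj(n,[post(q[0])+[0,0,.107]])-o).ravel(),[0.]);print(n,r.x,r.fun)
q0=np.array(env.current_joint_pos())
def w(j): return None if j is None else np.round(j,2).tolist()
for s in(1,-1):
    for off in (0,-np.pi/2,):
        for q in(0,-.8,-1.66): print("catch",s,off,q,w(env.ik((post(q)+[0,0,.085]).tolist(),yawdown(CASE[2]-q+np.pi/2+off,s).tolist())))
    print("lid",s,w(env.ik([LID[0],LID[1],.014],yawdown(LID[2],s).tolist())))
    M=T(CASE)[:3,:3]@R.from_euler('y',-.33).as_matrix(); print("ins",s,w(env.ik(pt(T(CASE),[-.01,0,.12]).tolist(),quat(down(M,s)).tolist())))
print(proj("top",[post(0)+[0,0,.107]])*1.42)
E
python3 d.py | grep -v rms | grep -v '^\[\['
```

```text
base [[649.85879516 241.18189078]]
top [0.15710183] [ 0.16752802 -0.46559511]
scene [0.02695441] [ 0.28704086 -0.20106131]
catch 1 0 0 [-0.42, 0.61, 1.68, -0.0, 0.85, -1.77]
catch 1 0 -0.8 None
catch 1 0 -1.66 None
catch 1 -1.5707963267948966 0 [-0.42, 0.61, 1.68, 0.0, 0.85, -0.19]
catch 1 -1.5707963267948966 -0.8 [-0.46, 0.63, 1.64, -0.0, 0.87, -1.04]
catch 1 -1.5707963267948966 -1.66 [-0.47, 0.68, 1.54, -0.0, 0.92, -1.9]
lid 1 [0.35, 0.63, 1.9, -0.0, 0.61, -0.18]
ins 1 [-0.48, 0.39, 2.04, 0.22, 0.39, -0.46]
catch -1 0 0 [-0.42, 0.61, 1.68, -0.0, 0.85, 1.38]
catch -1 0 -0.8 [-0.46, 0.63, 1.64, -0.0, 0.87, 0.53]
catch -1 0 -1.66 [-0.47, 0.68, 1.54, -0.0, 0.92, -0.33]
catch -1 -1.5707963267948966 0 None
catch -1 -1.5707963267948966 -0.8 [-0.46, 0.63, 1.64, -0.0, 0.87, 2.1]
catch -1 -1.5707963267948966 -1.66 [-0.47, 0.68, 1.54, -0.0, 0.92, 1.24]
lid -1 None
ins -1 None
```

```bash
cat > e.py <<'E'
from h import *
yq=lambda q:yawdown(CASE[2]-q+np.pi/2,-1)
q0=.1
env.move_to((post(q0)+[0,0,.18]).tolist(),yq(q0).tolist())
env.gripper_to(.045)
line(post(q0)+[0,0,.084],v=.1); st("down")
env.gripper_to(.0,6); st("pinch")
qs=np.linspace(q0,-1.66,10)[1:]
for q in qs: line(post(q)+[0,0,.084],yq(q),v=.06)
st("led")
env.gripper_to(.04); line(post(qs[-1])+[0,0,.2],v=.2)
line(pt(T(CASE),[-.02,.1,.3]),v=.3)
for n in("scene","top"):
    p=env.grab_frame(n); u,v=(150,110) if n=="scene" else (320,170)
    I=cv2.resize(p["color"][v:v+150,u:u+200,::-1],(400,300),interpolation=cv2.INTER_CUBIC); 
    ims=I if n=="scene" else np.hstack([ims,I])
cv2.imwrite("pics/e1.png",ims); st("end")
E
python3 e.py
```

```text
down t 5.16 tcp [ 0.5879 -0.2414  0.0847] F [-0.8 -0.3 -0.3] w 0.045
pinch t 5.75 tcp [ 0.5873 -0.2413  0.0842] F [-1.6 -0.8  1.7] w 0.0138
led t 8.82 tcp [ 0.6242 -0.2999  0.0839] F [-0.6 -2.3  0.9] w 0.0139
end t 11.14 tcp [ 0.5321 -0.1318  0.2986] F [-0.2  0.2 -0.3] w 0.0398
```

View pics/e1.png

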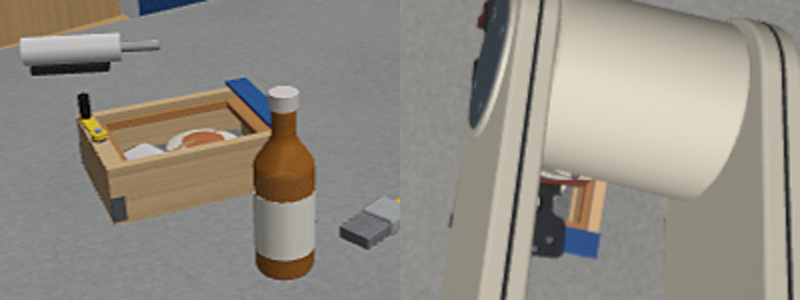

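```bash
cat > f.py <<'E'
from h import *
q=yawdown(LID[2],1)
env.move_to([LID[0],LID[1],.30],q.tolist())
env.gripper_to(.05); line([LID[0],LID[1],.06],v=.2); line([LID[0],LID[1],.0145],v=.05); st("at")
env.gripper_to(0.,25); st("grip")
line([LID[0],LID[1],.0345],v=.05); env.sleep(.2); st("lift")
line([LID[0],LID[1],.30],v=.2); st("up")
E
cat > g.py <<'E'
from h import *
# lid pose in case frame: tongue tip lower edge at (xt,zt), tilt th; grasp: TCP at lid (0,0,.0145)
G=np.array([0,0,.0145])
def lidM(xt,zt,th,y=0.,yaw=0.):
    C=T(CASE)@T([0,y,yaw]); Ry=R.from_euler('y',-th).as_matrix()
    M=np.eye(4);M[:3,:3]=C[:3,:3]@Ry;M[:3,3]=pt(C,np.array([xt,0,zt])+Ry@[.09,0,0]);return M
def go(xt,zt,th,v=.1,y=0.,yaw=0.,mv=False):
    M=lidM(xt,zt,th,y,yaw);p=pt(M,G);q=quat(down(M[:3,:3],1))
    env.move_to(p.tolist(),q.tolist()) if mv else line(p,q,v)
E
cat > f2.py <<'E'
from g import *
go(-.065,.26,.0,v=.2); st("over"); 
go(-.065,.20,.33,v=.2); st("tilt")
go(-.072,.10,.33,v=.15); env.sleep(.2); st("near")
p=env.grab_frame("scene"); np.savez("pics/n.npz",**{k:p[k] for k in("color","intrinsics","pose")})
cv2.imwrite("pics/n.png",cv2.resize(p["color"][80:230,150:350,::-1],(800,600),interpolation=cv2.INTER_CUBIC))
E
python3 f.py && python3 f2.py
```

```text
at t 15.2 tcp [0.5091 0.1985 0.0147] F [-0.3  0.  -0.1] w 0.0503
grip t 15.85 tcp [0.509  0.1985 0.0146] F [0.4 0.5 0.8] w 0.0135
lift t 16.6 tcp [0.5087 0.1983 0.0343] F [-0.1  0.3 -2.7] w 0.0137
up t 18.07 tcp [0.5082 0.1982 0.2989] F [-0.5  0.1 -2.4] w 0.0136
over t 20.43 tcp [ 0.5541 -0.2376  0.2746] F [-0.3 -0.4 -2.4] w 0.0139
tilt t 20.98 tcp [ 0.545  -0.2361  0.2437] F [ 0.7 -0.4 -2.3] w 0.0137
near t 21.99 tcp [ 0.5386 -0.235   0.144 ] F [ 0.2  0.6 -1.7] w 0.014
```

View pics/n.png

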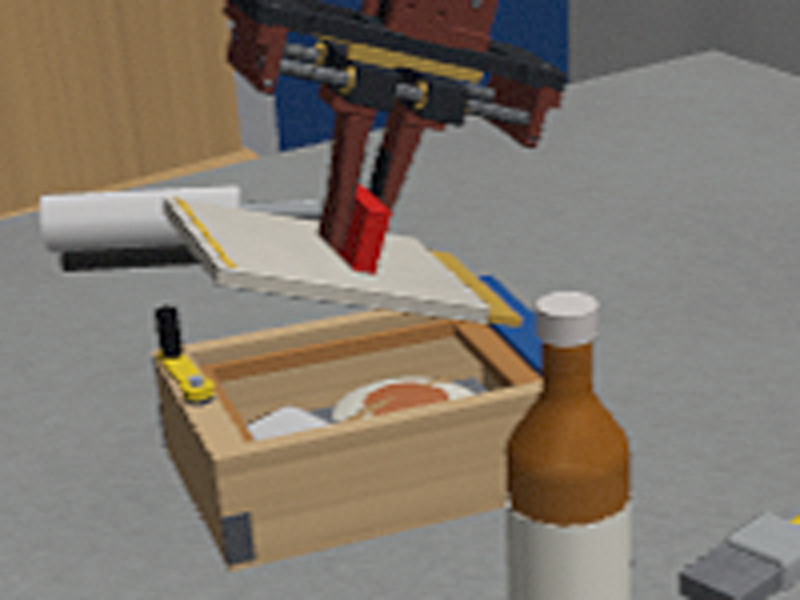

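```bash
cat > k.py <<'E'
from g import *
from scipy.optimize import least_squares
d=np.load("pics/n.npz");K,M=d["intrinsics"],d["pose"]
def proj(P):
    q=((np.asarray(P)-M[:3,3])@M[:3,:3])@K.T;return (q[:,:2]/q[:,2:]-[150,80])*4+2
L=np.array([(90,-59,10),(90,59,10),(90,59,0),(-66,59,10),(-90,55,5),(7,32,46),(-66,-59,10)])/1e3
o=np.array([(166,199),(218,272),(220,284),(486,308),(522,321),(388,207),(425,240)],float)
P=lambda a:[pt(lidM(-.072,.10,a[2],a[0],a[1]),l+[a[3],0,0]) for l in L]
print("resid nominal",(proj(P([0,0,.33,0]))-o).round(0).tolist())
k=[0,1,2,3,4,5]
r=least_squares(lambda a:(proj(P(a))-o)[k].ravel(),[0,0,.33,0],loss='soft_l1',f_scale=4);print("y,yaw,tilt,dx",r.x.round(4));print((proj(P(r.x))-o).round(0).tolist())
Cc=np.array([(113,75,70),(113,-75,70),(103,0,79)])/1e3
print("case",(proj([pt(T(CASE),c) for c in Cc])-[(220,460),(157,357),(196,385)]).round(0).tolist())
print(env.current_tcp_pos()-pt(lidM(-.072,.1,.33),G))
E
python3 k.py
```

```text
resid nominal [[2.0, -1.0], [5.0, -2.0], [-1.0, 5.0], [7.0, 2.0], [4.0, 0.0], [-16.0, 5.0], [-7.0, -0.0]]
y,yaw,tilt,dx [-0.0019  0.0027  0.3313  0.0008]
[[-0.0, -2.0], [3.0, -4.0], [-3.0, 3.0], [5.0, 0.0], [1.0, -1.0], [-18.0, 3.0], [-10.0, -1.0]]
case [[-0.0, 0.0], [-3.0, -5.0], [4.0, -0.0]]
[ 0.00058504 -0.00025714  0.00101945]
```

```bash
cat > i.py <<'E'
from g import *
ex=T(CASE)[:3,0]
env.sleep(.1); F0=np.array(env.current_wrist_force())
go(-.074,.0625,.33,v=.08,y=.001); env.sleep(.2); F=env.current_wrist_force()-F0; st("at slot"); print(F@ex,F)
if np.abs(F).max()<6:
    go(-.082,.0625,.33,v=.04,y=.001)
    for x in np.arange(-.084,-.0946,-.0012):
        go(x,.0625,.33,v=.03,y=.001); env.sleep(.05)
        F=env.current_wrist_force()-F0; print(round(x,4),(F@ex).round(1),F.round(1))
        if np.linalg.norm(F)>6: break
    p=env.grab_frame("scene")
    cv2.imwrite("pics/i.png",cv2.resize(p["color"][80:230,150:350,::-1],(800,600),interpolation=cv2.INTER_CUBIC))
    st()
E
python3 i.py
```

```text
at slot t 22.96 tcp [ 0.5365 -0.2334  0.106 ] F [ 0.1  0.8 -2.9] w 0.0139
0.2451567628881027 [ 0.53544504  1.26795585 -0.65460829]
-0.084 0.3 [ 0.5  0.4 -0.3]
-0.0852 -0.2 [-0.2 -0.1 -1. ]
-0.0864 0.0 [0.4 1.6 0.5]
-0.0876 0.5 [0.5 0.2 0.3]
-0.0888 -0.1 [ 0.   0.6 -0.9]
-0.09 0.5 [ 0.6  0.4 -0.8]
-0.0912 4.9 [ 4.9 -0.6 -2.7]
-0.0924 7.8 [ 7.8 -1.1 -3. ]
 t 25.76 tcp [ 0.5197 -0.2301  0.1062] F [ 7.2 -1.7 -5.6] w 0.0139
```

View pics/i.png

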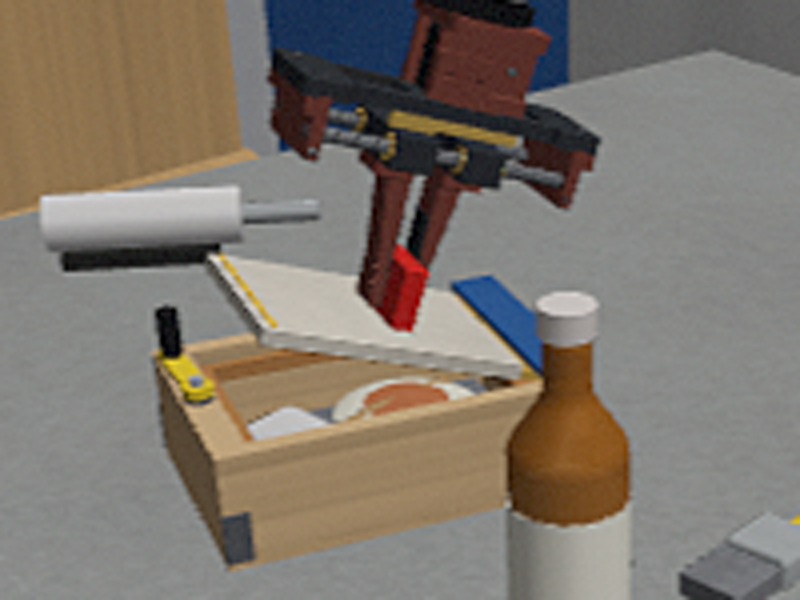

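```bash
cat > j.py <<'E'
from g import *
ex=T(CASE)[:3,0]
X=-.088
go(X,.0625,.33,v=.03,y=.001); env.sleep(.15); F0=np.array(env.current_wrist_force()); print("F0",F0.round(1),"tcp err",(env.current_tcp_pos()-pt(lidM(X,.0625,.33,.001),G)).round(4))
ths=np.r_[np.arange(.30,.05,-.03),.05,.04,.03,.02,.01,0]
for th in ths:
    z=.0612+.0013*th/.33
    go(X,z,th,v=.05,y=.001); F=env.current_wrist_force()-F0; print(round(th,3),"x",(F@ex).round(1),F.round(1))
    if np.linalg.norm(F)>12: print("STOP");break
env.sleep(.1); st(); print("tcp err",(env.current_tcp_pos()-pt(lidM(X,z,th,.001),G)).round(4))
p=env.grab_frame("scene")
cv2.imwrite("pics/j.png",cv2.resize(p["color"][80:230,150:350,::-1],(800,600),interpolation=cv2.INTER_CUBIC))
E
python3 j.py
```

```text
F0 [ 0.8  0.3 -3.2] tcp err [-0.0006  0.0003 -0.0003]
0.3 x 0.0 [-0.  -0.2  0.6]
0.27 x -1.0 [-1.3 -1.2  0.9]
0.24 x -1.5 [-1.6  0.  -0.1]
0.21 x -1.5 [-1.5  0.2  1.2]
0.18 x -0.4 [-0.4 -0.1  0.5]
0.15 x -1.0 [-1.3 -1.1  0.2]
0.12 x -0.8 [-0.6  0.7  0.3]
0.09 x -0.2 [-0.4 -0.6  0.9]
0.06 x -1.4 [-1.4 -0.2  0.6]
0.05 x -1.0 [-1.  -0.  -0.7]
0.04 x -1.1 [-1.2 -0.2 -0.1]
0.03 x -0.4 [-0.4 -0.1  1.2]
0.02 x 0.2 [ 0.1 -0.5 -0.2]
0.01 x 0.5 [ 0.2 -1.3 -0.2]
0.0 x -0.7 [-0.8 -0.5  0.4]
 t 30.06 tcp [ 0.5318 -0.2323  0.0757] F [-0.4  0.2 -3.4] w 0.0137
tcp err [ 0. -0. -0.]
```

View pics/j.png

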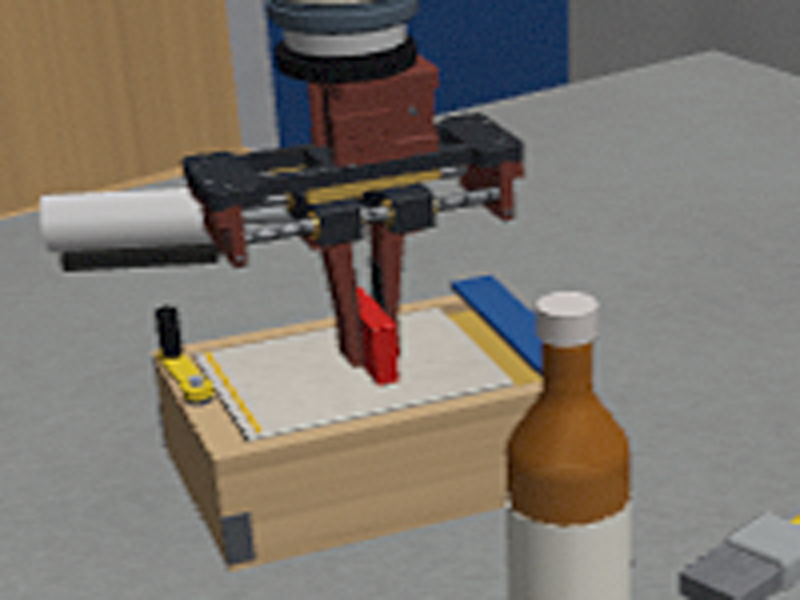

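```bash
cat > l.py <<'E'
from g import *
F0=np.array(env.current_wrist_force())
for z in np.arange(.0608,.0579,-.0004):
    go(-.088,z,0,v=.02,y=.001); env.sleep(.05); F=env.current_wrist_force()-F0; print(round(z,4),F.round(1))
    if F[2]>6: break
env.gripper_to(.040); env.sleep(.2); st("open")
line(np.array(env.current_tcp_pos())+[0,0,.15],v=.15); st("up")
q=-1.66; yq=lambda q:yawdown(CASE[2]-q+np.pi/2,-1)
env.move_to((post(q)+[0,0,.2]).tolist(),yq(q).tolist()); env.gripper_to(.04); st("over post")
p=env.grab_frame("scene")
cv2.imwrite("pics/l.png",cv2.resize(p["color"][80:230,150:350,::-1],(800,600),interpolation=cv2.INTER_CUBIC))
E
python3 l.py
```

```text
0.0608 [-0.  -1.1  0.7]
0.0604 [-0.8 -1.1  0.3]
0.06 [ 0.1 -0.9  1.8]
0.0596 [-2.5 -0.7  9.1]
open t 32.12 tcp [ 0.5318 -0.2323  0.0741] F [-0.2 -0.7 -0.3] w 0.0399
up t 33.27 tcp [ 0.5312 -0.232   0.2232] F [-0.  -0.9 -0.1] w 0.0402
over post t 34.02 tcp [ 0.6236 -0.2993  0.2004] F [0.9 0.6 0.1] w 0.0401
```

View pics/l.png

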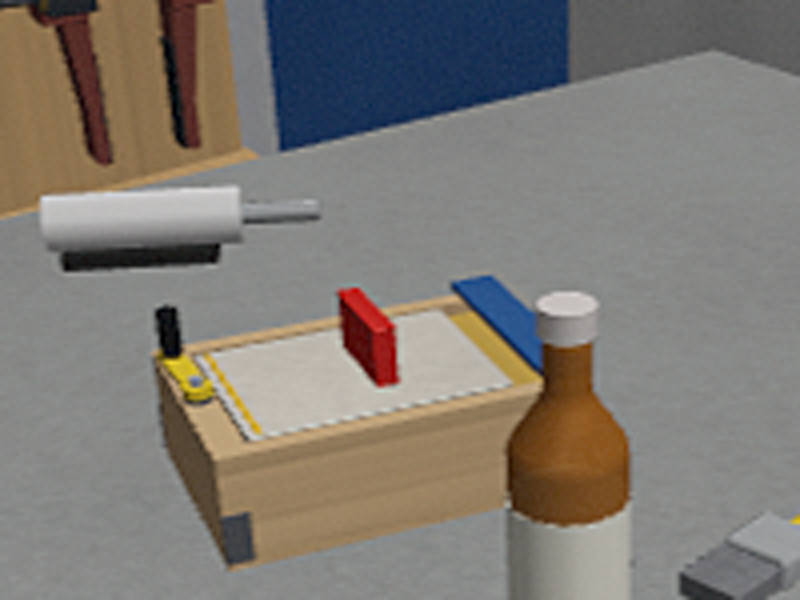

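```bash
cat > m.py <<'E'
from g import *
yq=lambda q:yawdown(CASE[2]-q+np.pi/2,-1)
q0=-1.66
line(post(q0)+[0,0,.084],v=.12); st("down")
env.gripper_to(0.,6); st("pinch")
for q in np.linspace(q0,0,10)[1:]: line(post(q)+[0,0,.084],yq(q),v=.06)
env.sleep(.2); st("led")
env.gripper_to(.04); st("open"); line(post(0)+[0,0,.2],v=.15)
line(pt(T(CASE),[-.02,-.2,.35]),v=.35)
env.move_j([-1.229,0.423,1.63,0,1.089,-0.019]); st("end")
a=[]
for n,(u,v,w,h) in (("scene",(170,110,160,120)),("top",(335,180,160,120))):
    p=env.grab_frame(n); np.savez(f"pics/{n}9.npz",**{k:p[k] for k in("color","intrinsics","pose")}); cv2.imwrite(f"pics/{n}9.png",p["color"][:,:,::-1]); a.append(cv2.resize(p["color"][v:v+h,u:u+w,::-1],(400,300),interpolation=cv2.INTER_CUBIC))
full=[cv2.resize(cv2.imread(f"pics/{n}9.png"),(400,300)) for n in("scene","top")]
cv2.imwrite("pics/z.png",np.vstack([np.hstack(a),np.hstack(full)]))
E
python3 m.py
```

```text
down t 35.19 tcp [ 0.6248 -0.3002  0.0849] F [-0.3 -0.5 -0.7] w 0.0401
pinch t 35.72 tcp [ 0.6243 -0.3     0.0843] F [ 0.2 -0.4  1.6] w 0.0138
led t 38.92 tcp [ 0.5864 -0.2459  0.0841] F [ 4.4 -1.1  2.1] w 0.0139
open t 39.52 tcp [ 0.586  -0.2454  0.0839] F [ 0.5  0.5 -0.1] w 0.0403
end t 42.57 tcp [ 0.2219 -0.5841  0.2227] F [-0.4  0.1  0.3] w 0.0401
```

View pics/z.png

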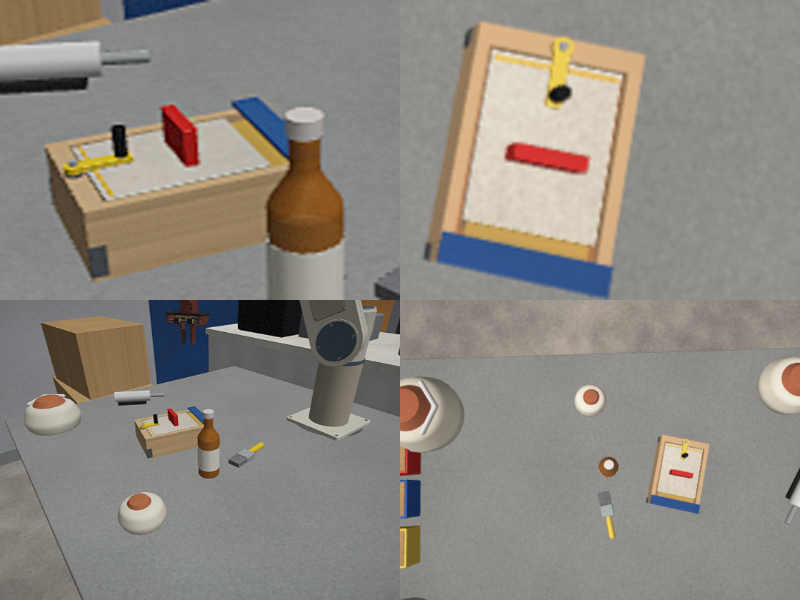

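```bash
python3 -c "
from h import *
env.sign_off(); st()"
```

```text
the job is handed in; nothing more can be done
the job is handed in; nothing more can be done
```

The case is closed and the job is handed in, at about 43 s on the robot clock against the 72 s limit. No verdict was reported.

- **What I did:**
  - I led the catch by its post to about -1.66 rad, clear of the opening.
  - I gripped the lid by its handle and carried it over the bottle. I tilted it 0.33 rad, hooked the tongue under the lip until it lightly touched the end wall (about 8 N), and backed off a little.
  - I tilted it down in small steps. The readings stayed within about 2.5 N, so the tongue never jammed and the lid was never dropped.
  - I lowered it the last millimetre until it met the ledge, at about 9 N and the expected 60 mm height, and released it there.
  - I then led the catch back to 0, backed away and parked the arm.

- **Last checks:**
  - The final pictures show the lid flush inside the rim with the tongue under the lip.
  - The catch bar runs parallel to the case sides to within about 0.01 rad by eye. The angle was not measured more closely than that.
  - The bottle and jacket are at the same pixels as at the start, and the brush looks unmoved. Nothing touched the fossil.

- **Disagreements:**
  - The network positions from the two cameras differed by about 20 mm. I fitted the known corner sizes in both pictures instead, and those agreed to about 3 mm.
  - The tongue met the end wall about 1 mm earlier than those fits predicted, which was within the clearance.

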